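# Set out pipe couplings by size in the bin row

## Robot

A 7-joint arm with a two-finger parallel gripper is mounted at the origin on the work surface. World frame = base frame: x ahead of the robot, y to its left, z up, the work surface at z = 0. Lengths are in m, angles in rad, forces in N, time in s.
With the tool pointing down it reaches from about 0.35 to 0.9 m from the base axis. Payload 8.1 kg.
Tool frame: the origin (TCP) lies on the centre line of the jaws, within the pads' length; the fingertips stand 11 mm ahead of it and the grasp point (between the pads) lies 8 mm behind it; z points along the fingers, y is the line along which they close (so a half turn about z gives the same grasp; the last joint's range is limited). The gripper opens to 92 mm and grips with 3 to 60 N. Pads are 19 mm wide; open, the fingers measure 130 mm over their backs; the gripper's body (75 mm by 190 mm) begins 47 mm behind the grasp point.
Start: joints at [1.179, 0.434, 0.025, 1.573, -0.012, 1.134, -0.075], TCP at [0.178, -0.599, 0.238] pointing down, gripper open.
Joint ranges: [-2.62, 2.62], [-0.44, 2.09], [-1.27, 1.32], [0.08, 2.57], [-1.32, 4.46], [0.12, 2], [-2.74, 2.74]. Speed limits (rad/s): [2.22, 2.22, 3.01, 3.01, 3.14, 3.14, 3.14].

## Interface

Orientations are given as a rotation vector (axis times angle).
In Python, from rig import env gives the robot as it stands.
- The arm moves only by the tool step_arm, never from a script. Its argument "deltas" is a list of rows, each an object with "twist": the turn, a rotation vector about the tool's x, y, z in units of pi/2 rad (1.0 is pi/2 rad), a list of three; "xyz": the shift along the tool's x, y, z in units of 200 mm (1.0 is 200 mm), a list of three; "grip": the opening, from -1 (shut) to 1 (fully open). A call has 1 to 8 rows; each row is the pose to reach, as a shift and turn from the pose commanded when the call began, along the tool's axes at that moment; what a row does not reach only later rows make up. A row lasts 1/10 s, in which the tool goes at most 50 mm and 8.59 degrees, less where a joint would pass 70% of its speed; a pose out of reach is approached as far as the arm can. A call with a number of a shift or a turn outside -1 to 1 is refused whole. A call with a gripper value outside its range is refused whole. The fingers move at their own pace and stop on an object; "grip_force" is the grip in N (left out, the last holds). Time passes only in rows, so rows that repeat a pose let the fingers close. It gives the time, the measured TCP pose, the force, the opening and the grip force at its end, in the units of the state.
- env.read_state(): the state, without advancing time (a new reading comes with each control period).
- env.capture(name): name is "side" or "top"; returns the picture (384x512x3 uint8, blue, green, red); there is no depth.
- env.camera_info(name): a dict with "intrinsics" (3x3 intrinsics, pixels), "rvec" (rotation vector, rad) and "tvec" (3), from world to camera coordinates, as OpenCV has them. Camera axes: x right, y down, z forward; pixel columns grow to the right and rows downward; lengths in m; the calibration is good to about 2 mm. A picture is of the moment at which its call begins. camera_info takes no time and is no camera call.
- env.sign_off(): hands the job in; it is judged then, once.
Trained networks look in the newest picture that a camera, given by its name, has taken for a name from the list of things; names that differ only in an ending like _2 or _b are one class to them, and where a whole thing is asked for, a point or a joint stands for the part that bears it (a point fixed in the world has none). Each returns a list of dicts, best first, with "conf" (0 to 1); they miss things now and then, are a little off and sometimes report something else, mostly with a low value. They report only what shows in the picture. A call takes as long as a camera call. They do not tell look-alikes from the thing itself.
- env.look_for(query, camera): "box" ([left, top, width, height] in pixels, round what is visible of it).
- env.trace(query, camera): "pixels" (384x512 bool, what is visible of it) and "box" ([left, top, width, height] in pixels, round what is visible of it).
- env.tip_of(query, camera): "at" ([column, row] in pixels: a listed point, or the origin of a listed thing).
The state is a dict: "time_s": time; "joints": joint angles; "joint_velocities": joint speeds; "joint_torque": joint torques, N m; "ee_pos": TCP position; "eef_rot": TCP orientation; "force": force on the tool from outside, world axes, zero at the start; "ft_torque": the same for the moment, N m; "opening": finger opening in m; "grasp_force": force on a finger pad.
Only numpy, scipy, OpenCV 4.12 (cv2) and the standard library are available. Lean on these libraries where they do the work, as an engineer would, in place of code of your own. Each camera call takes 0.05 s, during which the arm holds its last target. There are 200 camera calls.

## Task

The row of steel bins is being set up for pipe couplings, and the biggest coupling already stands in the bin at one end. Stand the other four upright in the middle of the empty bins, one to a bin, so that the sizes run down in order from the biggest, the smallest ending up farthest from it. Leave the biggest coupling and the iron elbow where they are.

Things in the scene. Friction and masses are not known exactly. Their poses are not given: they have to be found in the camera images.
- coupling_52: loose galvanised steel pipe coupling: a plain straight tube 52 mm in outside diameter and 54 mm tall, open at both ends, wall 5.5 mm, about 400 g, standing upright on the deck among the others at the start. Origin: centre of its underside; z up along its axis.
- coupling_41: loose galvanised steel pipe coupling: a plain straight tube 41 mm in outside diameter and 48 mm tall, open at both ends, wall 5 mm, about 240 g, standing upright on the deck among the others at the start. Origin: centre of its underside; z up along its axis.
- coupling_33: loose galvanised steel pipe coupling: a plain straight tube 33 mm in outside diameter and 41 mm tall, open at both ends, wall 4.2 mm, about 130 g, standing upright on the deck among the others at the start. Origin: centre of its underside; z up along its axis.
- coupling_22: loose galvanised steel pipe coupling: a plain straight tube 22 mm in outside diameter and 30 mm tall, open at both ends, wall 3.6 mm, about 50 g, standing upright on the deck among the others at the start. Origin: centre of its underside; z up along its axis.
- coupling_73: the biggest pipe coupling, 73 mm outside diameter, 54 mm tall, already standing in the middle of the bin at one end of the row (either end; its bin has the same size as the empty ones and is the immediate neighbour of one of them). Leave it there. Origin: centre of its underside; z up.
- bin_1: one of four like, empty, open khaki steel bins, fixed: 140 mm long (its x), 80 wide (its y), 40 high, walls and floor 3 mm. They stand side by side along y in one row, 82 mm apart, between the like bin holding the biggest coupling and one full of iron plugs; which number stands where varies. Origin: centre of the underside, 4 mm over the deck; inner floor 3 mm higher. z up.
- bin_2: one of four like, empty, open khaki steel bins, fixed: 140 mm long (its x), 80 wide (its y), 40 high, walls and floor 3 mm. They stand side by side along y in one row, 82 mm apart, between the like bin holding the biggest coupling and one full of iron plugs; which number stands where varies. Origin: centre of the underside, 4 mm over the deck; inner floor 3 mm higher. z up.
- bin_3: one of four like, empty, open khaki steel bins, fixed: 140 mm long (its x), 80 wide (its y), 40 high, walls and floor 3 mm. They stand side by side along y in one row, 82 mm apart, between the like bin holding the biggest coupling and one full of iron plugs; which number stands where varies. Origin: centre of the underside, 4 mm over the deck; inner floor 3 mm higher. z up.
- bin_4: one of four like, empty, open khaki steel bins, fixed: 140 mm long (its x), 80 wide (its y), 40 high, walls and floor 3 mm. They stand side by side along y in one row, 82 mm apart, between the like bin holding the biggest coupling and one full of iron plugs; which number stands where varies. Origin: centre of the underside, 4 mm over the deck; inner floor 3 mm higher. z up.
- elbow: black iron pipe elbow lying loose on the deck near the couplings, two arms of 40 mm at right angles (along its x and y), 42 mm high. A bystander: leave it. Origin: on the deck under the bend.
There are look-alikes about, which are no part of the job. What is shaped like the coupling_73 but blue or brown is not meant.

How it is judged:
By the outcome, as a careful person would: the job done as asked, in the order asked, and still so for the second after the job is handed in, with the robot touching nothing.
It also fails if it takes over 99 s, if anything falls off the work surface, if the arm or the gripper's body presses on something with over 40 N, if the wrist force passes 120 N, or if a joint passes its speed limit or range.

## Working session

There is one attempt and no reset: what is moved stays moved. The work goes in short steps, Python scripts to look and compute and a tool call to move; the robot and the scene stay as the last step left them, time stands still between calls to the robot, and variables do not carry over. Pictures are saved under pics/ and viewed, at most 14 in all, crops included, and the job is handed in when it is done.

Besides the shell and the picture viewer there is one more tool, called after "Call:" as name(argument=value, ...), one argument or row to a line, values as JSON. step_arm: Moves the arm, as the interface text tells. Shifts and turns lie within -1 to 1; 1 stands for 200 mm of shift or pi/2 rad of turn. Its arguments: {"type":"object","properties":{"deltas":{"type":"array","items":{"type":"object","properties":{"twist":{"type":"array","items":{"type":"number"}},"xyz":{"type":"array","items":{"type":"number"}},"grip":{"type":"number"}}}},"grip_force":{"type":"number"}},"required":["deltas"]}

```bash
mkdir -p pics; ls; python3 - <<'E'
from rig import env
import cv2
for n in("top","side"):
    cv2.imwrite(f"pics/{n}0.png",env.capture(n)); i=env.camera_info(n); print(n,i)
s=env.read_state();print(s)
for q in ["coupling_52","coupling_41","coupling_33","coupling_22","coupling_73","bin_1","elbow"]:
    for c in("top","side"):
        print(q,c,[(d["box"],round(d["conf"],2)) for d in env.look_for(q,c)])
E
```

```text
pics
top {'intrinsics': array([[428.75818811,   0.        , 256.75894283],
       [  0.        , 428.75818811, 191.67118547],
       [  0.        ,   0.        ,   1.        ]]), 'rvec': array([ 2.16968424, -2.15306239,  0.10719026]), 'tvec': array([-0.00232086,  0.52208516,  1.14163767])}
side {'intrinsics': array([[366.63297473,   0.        , 254.17748598],
       [  0.        , 366.63297473, 194.61822916],
       [  0.        ,   0.        ,   1.        ]]), 'rvec': array([ 2.19241754, -0.00499229,  0.00921109]), 'tvec': array([-0.49138093,  0.02755431,  1.23126337])}
{'time_s': 0.1, 'joints': array([ 1.1794008 ,  0.43515793,  0.02496519,  1.5739978 , -0.01156753,
        1.13398881, -0.07511443]), 'joint_velocities': array([ 0.00250581, -0.00293397,  0.00346193, -0.00224842,  0.00019089,
       -0.00216914,  0.0001539 ]), 'joint_torque': array([ 3.01507054e-03, -6.69126534e+01,  9.88274217e-01, -3.15145719e+01,
       -6.04539458e-02,  3.73652147e-02,  6.52764243e-05]), 'ee_pos': array([ 0.17782004, -0.59871555,  0.23702369]), 'eef_rot': array([-3.10756308e+00, -4.51771161e-01,  
[... 2457 characters left out ...]
_73 side [([240.2, 229.6, 19.0, 25.4], 0.96), ([236.4, 268.9, 11.4, 14.8], 0.77), ([208.6, 137.0, 23.5, 21.1], 0.64), ([282.5, 124.8, 22.2, 21.6], 0.61), ([293.3, 264.3, 14.5, 21.4], 0.52), ([290.8, 244.8, 11.8, 10.1], 0.45)]
bin_1 top [([156.5, 159.9, 38.4, 57.7], 0.93), ([130.1, 163.9, 34.3, 59.4], 0.79), ([186.5, 158.3, 37.9, 56.7], 0.77), ([218.8, 148.6, 35.9, 57.6], 0.64)]
bin_1 side [([255.2, 175.0, 42.5, 22.6], 0.98), ([246.6, 163.5, 39.5, 12.9], 0.9), ([242.3, 141.7, 36.3, 13.6], 0.86), ([247.3, 149.7, 37.0, 16.1], 0.75), ([293.4, 245.4, 9.2, 11.9], 0.6), ([237.2, 271.0, 12.9, 15.6], 0.19)]
elbow top [([415.6, 183.2, 23.3, 26.7], 0.62)]
elbow side [([246.7, 300.6, 33.9, 28.0], 0.86)]
```

View pics/top0.png

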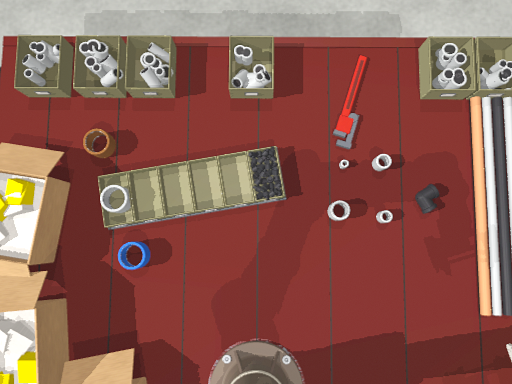

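View pics/side0.png

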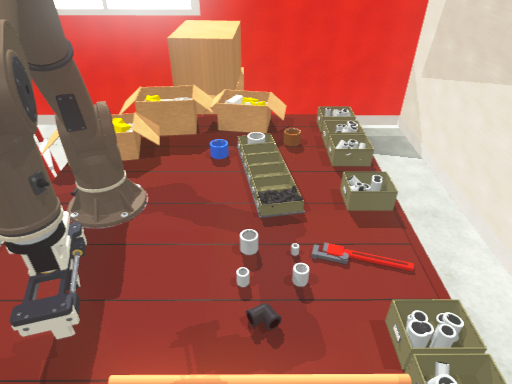

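Top view: the four couplings to move stand loose at (344,164), (382,161), (338,210) and (384,216). The 73 is at (115,198), in the left end bin, and the plugs are in the right end bin. Look-alikes are the brown ring (99,143), the blue ring (134,256) and the couplings in the back bins (row ~70). The elbow is at (429,198). By size, the 52 is at (338,210) and the 22 at (344,164), so 33 and 41 still have to be told apart.

```bash
cat > h.py <<'E'
from rig import env
import cv2,numpy as np
from scipy.optimize import minimize
from scipy.spatial.transform import Rotation as R
C={n:env.camera_info(n) for n in("top","side")}
def proj(P,n):
    c=C[n];return cv2.projectPoints(np.float64(P).reshape(-1,3),c["rvec"],c["tvec"],c["intrinsics"],None)[0].reshape(-1,2)
def ray(uv,n,z):
    c=C[n];Rm=cv2.Rodrigues(c["rvec"])[0];d=Rm.T@np.linalg.inv(c["intrinsics"])@np.r_[uv,1];o=-Rm.T@c["tvec"]
    return o+d*(z-o[2])/d[2]
A=np.linspace(0,2*np.pi,60)
def cyl(x,y,D,h,z0=0):
    return np.array([[x+D/2*np.cos(a),y+D/2*np.sin(a),z] for z in(z0,z0+h) for a in A])
def box(P): return np.r_[P.min(0),P.max(0)]
def blob(img,uv,r=22):
    """box (edges) of bright grey blob nearest uv, at 4x upsampling"""
    u,v=map(int,uv);k=6
    cr=cv2.resize(img[v-r:v+r,u-r:u+r],None,fx=k,fy=k,interpolation=cv2.INTER_CUBIC).astype(int)
    m=((cr[...,0]>75)).astype(np.uint8)   # blue channel: deck is red
    n,l,s,c=cv2.connectedComponentsWithStats(m)
    i=1+np.argmin([np.hypot(*(c[j]-r*k))+ (1e3 if s[j,4]<300 else 0) for j in range(1,n)])
    x,y,w,h,a=s[i];o=np.array([u-r,v-r,u-r,v-r])-.5+.5/k
    return o+np.array([x,y,x+w,y+h])/k
def fitcyl(boxes,D,h,z0=0,g=(.5,-.3)):
    f=lambda p:sum(np.sum((box(proj(cyl(*p,D,h,z0),n))-b)**2) for n,b in boxes.items())
    r=minimize(f,g,method="Nelder-Mead",options=dict(xatol=1e-5,fatol=1e-4));return r.x,r.fun
E
python3 - <<'E'
from h import *
T=env.capture("top");S=env.capture("side")
sz={52:(.052,.054),41:(.041,.048),33:(.033,.041),22:(.022,.030)}
tp=[(338,210),(382,161),(384,216),(344,164)];sp=[(249,242),(300,275),(242,277),(295,249)]
for t,s in zip(tp,sp):
    bt=blob(T,t);bs=blob(S,s)
    print(t,bt.round(1),bs.round(1))
    for k,(D,h) in sz.items():
        g=ray(t,"top",.03)[:2]
        a,fa=fitcyl({"top":bt},D,h,g=g);b,fb=fitcyl({"side":bs},D,h,g=g);c,fc=fitcyl({"top":bt,"side":bs},D,h,g=g)
        print(k,a.round(4),round(fa,1),b.round(4),round(fb,1),c.round(4),round(fc,1))
for n,i,(a,b,c,d) in(("a",T,(130,90,230,295)),("b",T,(140,325,240,445))):
    cv2.imwrite(f"pics/crop{n}.png",cv2.resize(i[a:c,b:d],None,fx=3.7 if n=="a" else 5,fy=3.7 if n=="a" else 5,interpolation=cv2.INTER_CUBIC))
E
```

```text
(338, 210) [326.4 199.4 350.2 220.8] [238.4 228.2 258.6 254.9]
52 [ 0.473  -0.2194] 1.0 [ 0.4737 -0.2194] 1.2 [ 0.4733 -0.2194] 2.3
41 [ 0.4734 -0.2203] 28.7 [ 0.4737 -0.2168] 25.2 [ 0.4735 -0.2193] 54.9
33 [ 0.4738 -0.2212] 74.9 [ 0.4736 -0.2134] 69.8 [ 0.4737 -0.2188] 149.7
22 [ 0.4744 -0.2224] 175.1 [ 0.4735 -0.2076] 172.6 [ 0.474  -0.2179] 365.4
(382, 161) [370.9 153.1 391.8 171.1] [291.2 261.8 309.8 286.6]
52 [ 0.6057 -0.3387] 15.3 [ 0.6075 -0.341 ] 18.0 [ 0.6067 -0.3397] 34.4
41 [ 0.6065 -0.3399] 0.5 [ 0.6082 -0.3391] 0.6 [ 0.6074 -0.3397] 1.6
33 [ 0.6073 -0.3412] 17.4 [ 0.6089 -0.3363] 19.5 [ 0.608  -0.3393] 39.6
22 [ 0.6085 -0.343 ] 82.7 [ 0.61   -0.3316] 97.7 [ 0.6089 -0.3385] 194.0
(384, 216) [375.2 209.4 392.8 223.2] [235.2 266.2 249.8 287.1]
52 [ 0.4568 -0.3423] 48.2 [ 0.4594 -0.3485] 61.5 [ 0.4582 -0.3447] 114.7
41 [ 0.4572 -0.3436] 6.0 [ 0.4593 -0.3467] 10.3 [ 0.4583 -0.3448] 17.9
33 [ 0.4576 -0.3448] 1.0 [ 0.459 -0.344] 1.1 [ 0.4584 -0.3445] 2.4
22 [ 0.4581 -0.3467] 33.5 [ 0.4587 -0.3395] 37.9 [ 0.4584 -0.3439] 77.1
(344, 164) [338.4 158.6 348.9 168.9] [290.1 242.2 299.6 255.9]
52 [ 0.6002 -0.2352] 144.1 [ 0.6018 -0.2478] 149.2 [ 0.6015 -0.2393] 307.7
41 [ 0.601  -0.2362] 57.4 [ 0.6025 -0.2458] 62.9 [ 0.6021 -0.2394] 128.8
33 [ 0.6018 -0.2371] 17.5 [ 0.6032 -0.2429] 19.4 [ 0.6027 -0.239 ] 40.0
22 [ 0.603  -0.2385] 0.3 [ 0.6043 -0.2377] 0.5 [ 0.6036 -0.2383] 1.1
```

View pics/cropa.png

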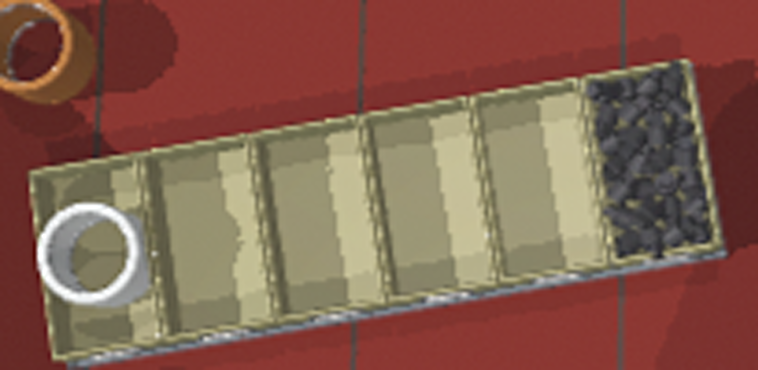

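View pics/cropb.png

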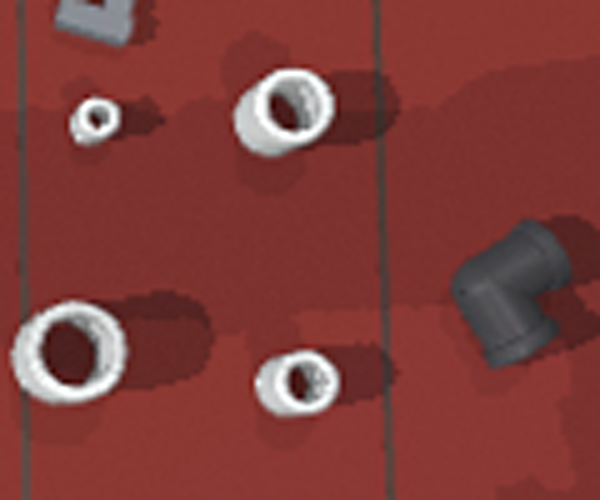

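Crop b shows rims growing from 22 (95,120) to 33 (300,382), 41 (290,105) and 52 (70,352), which settles the sizes. Crop a shows the row of rims, tilted by about 10°: outer corners (30,171), (691,60), (725,255), (53,361), with the four empty bins between the 73 and the plugs.

```bash
cat >> h.py <<'E'
def down(yaw): # tool z down, tool y at angle yaw from world y
    c,s=np.cos(yaw),np.sin(yaw); y=np.array([-s,c,0]);z=np.array([0,0,-1.]);return np.c_[np.cross(y,z),y,z]
def delta(p,yaw,frm=None):
    "rows: xyz/200mm, twist/(pi/2) from frm=(pos,R) (default measured)"
    s=env.read_state()
    p0,R0=frm if frm else (s["ee_pos"],R.from_rotvec(s["eef_rot"]).as_matrix())
    tw=min((R.from_matrix(R0.T@down(yaw+k*np.pi)).as_rotvec() for k in(0,1)),key=np.linalg.norm)
    return (R0.T@(np.array(p)-p0)/.2).round(4),(tw/(np.pi/2)).round(4)
E
python3 - <<'E'
from h import *
px=np.array([[30,171],[691,60],[725,255],[53,361]]);uv=(px+.5)/3.7-.5+[90,130]
W=np.array([ray(p,"top",.044) for p in uv]);print(W.round(4))
L=np.array([[.07,.245],[.07,-.245],[-.07,-.245],[-.07,.245]])
def mod(p,n="top"):
    c,s=np.cos(p[2]),np.sin(p[2]);q=L@np.array([[c,s],[-s,c]])+p[:2];return proj(np.c_[q,[.044]*4],n)
r=minimize(lambda p:np.sum((mod(p)-uv)**2),[.5,.2,0],method="Nelder-Mead",options=dict(maxiter=5000,xatol=1e-6,fatol=1e-6))
x,y,a=r.x;print(r.x,r.fun,(mod(r.x)-uv).round(1).tolist());print("side corners",mod(r.x,"side").round(1).tolist())
e=np.array([-np.sin(a),np.cos(a)])
for k in(2.5,1.5,.5,-.5,-1.5):print(k,(r.x[:2]+e*k*.082).round(4))
S=env.read_state();Rm=R.from_rotvec(S["eef_rot"]).as_matrix();print(S["time_s"],Rm.round(3))
T=env.capture("top");S2=env.capture("side");big=fitcyl({"top":blob(T,(115,198),24)},.073,.054,.007,g=(.5,.4));print(big)
im=S2.copy()
for q in mod(r.x,"side"):cv2.circle(im,tuple(np.int32(q.round())),1,(255,0,255),-1)
cv2.imwrite("pics/sidebin.png",cv2.resize(im[110:230,190:350],None,fx=4,fy=4,interpolation=cv2.INTER_CUBIC))
E
```

```text
[[ 0.5604  0.4331  0.044 ]
 [ 0.6462 -0.0509  0.044 ]
 [ 0.5023 -0.076   0.044 ]
 [ 0.4218  0.4097  0.044 ]]
[0.5326305  0.17895918 0.16986949] 3.018424599301462 [[0.3, 0.1], [-0.1, 1.2], [-0.6, -1.0], [0.4, -0.2]]
side corners [[269.7, 133.6], [301.9, 201.3], [258.8, 205.8], [237.1, 136.0]]
2.5 [0.498 0.381]
1.5 [0.5118 0.3002]
0.5 [0.5257 0.2194]
-0.5 [0.5396 0.1385]
-1.5 [0.5534 0.0577]
0.9 [[ 0.959  0.285  0.   ]
 [ 0.285 -0.959 -0.   ]
 [ 0.     0.    -1.   ]]
(array([0.50217788, 0.37794941]), np.float64(218.85964869383088))
```

View pics/sidebin.png

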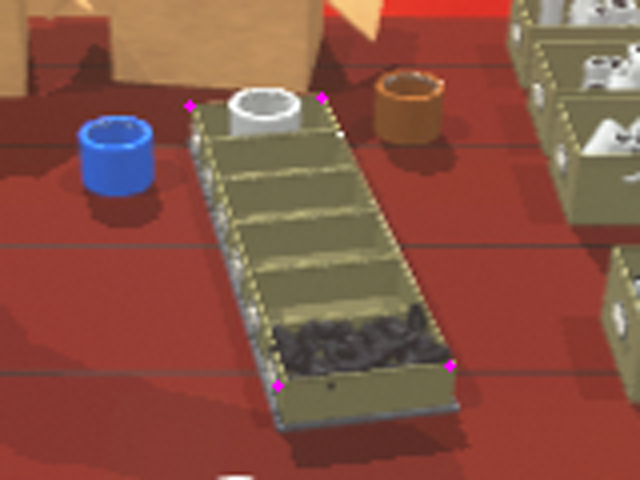

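The side view agrees with the row fit to about 1 px; the bin order from the 73 is 52, 41, 33, 22. I'll use one yaw for everything, with the jaws closing along each bin's length.

```bash
cat >> h.py <<'E'
YAW=.16987+np.pi/2
OBJ={52:(.4733,-.2194,.028),41:(.6074,-.3397,.024),33:(.4584,-.3445,.020),22:(.6036,-.2383,.016)}
BIN={52:(.5118,.3002),41:(.5257,.2194),33:(.5396,.1385),22:(.5534,.0577)}
FR=down(YAW+np.pi)
def fr(p): return (FR.T@np.array(p)/.2).round(3)
E
python3 - <<'E'
from h import *
print(delta((.34,-.43,.2),YAW)); print("goal from there",delta((.4733,-.2194,.2),YAW,((.34,-.43,.2),FR)))
print(FR.round(3))
for k in OBJ:print(k,"pick F",fr(OBJ[k]),"place F",fr((*BIN[k],OBJ[k][2]+.008)))
E
```

```text
(array([ 1.0175, -0.5802,  0.1887]), array([ 0.    ,  0.    , -0.9244]))
goal from there (array([0.9252, 0.8349, 0.    ]), array([0., 0., 0.]))
[[-0.169  0.986  0.   ]
 [ 0.986  0.169  0.   ]
 [ 0.     0.    -1.   ]]
52 pick F [-1.481  2.147 -0.14 ] place F [ 1.047  2.776 -0.18 ]
41 pick F [-2.187  2.706 -0.12 ] place F [ 0.637  2.776 -0.16 ]
33 pick F [-2.085  1.968 -0.1  ] place F [ 0.226  2.776 -0.14 ]
22 pick F [-1.685  2.773 -0.08 ] place F [-0.183  2.776 -0.12 ]
```

Call:
step_arm(
  deltas=[
    {"twist": [0, 0, -0.09], "xyz": [0.13, -0.07, 0.02], "grip": 1},
    {"twist": [0, 0, -0.18], "xyz": [0.25, -0.15, 0.05], "grip": 1},
    {"twist": [0, 0, -0.27], "xyz": [0.38, -0.22, 0.07], "grip": 1},
    {"twist": [0, 0, -0.36], "xyz": [0.5, -0.29, 0.1], "grip": 1},
    {"twist": [0, 0, -0.45], "xyz": [0.63, -0.36, 0.12], "grip": 1},
    {"twist": [0, 0, -0.54], "xyz": [0.75, -0.44, 0.14], "grip": 1},
    {"twist": [0, 0, -0.63], "xyz": [0.88, -0.51, 0.17], "grip": 1},
    {"twist": [0, 0, -0.72], "xyz": [1, -0.58, 0.19], "grip": 1},
  ],
  grip_force=20,
)

```text
time_s: 1.8
ee_pos: [0.3375, -0.43, 0.1996]
eef_rot: [2.376, 2.054, 0.0]
force: [0.4, 0.0, 0.1]
opening: 0.0918
grasp_force: 0.0
```

```bash
python3 - <<'E'
from h import *
print(delta((.4733,-.2194,.13),YAW))
E
```

```text
(array([1.14  , 0.5196, 0.348 ]), array([ 1.000e-04,  1.000e-04, -2.005e-01]))
```

Call:
step_arm(
  deltas=[
    {"twist": [0, 0, -0.07], "xyz": [0.2, 0.1, 0.05], "grip": 1},
    {"twist": [0, 0, -0.14], "xyz": [0.4, 0.2, 0.1], "grip": 1},
    {"twist": [0, 0, -0.2], "xyz": [0.6, 0.3, 0.15], "grip": 1},
    {"twist": [0, 0, -0.2], "xyz": [0.8, 0.4, 0.2], "grip": 1},
    {"twist": [0, 0, -0.2], "xyz": [1, 0.5, 0.25], "grip": 1},
    {"twist": [0, 0, -0.2], "xyz": [1, 0.52, 0.3], "grip": 1},
  ],
)

```text
time_s: 2.4
ee_pos: [0.4735, -0.2424, 0.14]
eef_rot: [2.022, 2.403, 0.006]
force: [0.1, 0.0, 0.4]
opening: 0.0917
grasp_force: 0.0
```

```bash
cat > go.py <<'E'
import sys
from h import *
k=int(sys.argv[1]);n=sys.argv[2]
p=(*BIN[k],OBJ[k][2]+.008) if n=="place" else OBJ[k]
s=env.read_state();print(delta(p,YAW),s["time_s"],round(s["opening"],4),s["force"].round(1))
E
python3 go.py 52 pick
```

```text
(array([0.1125, 0.0166, 0.5603]), array([ 0.0023, -0.0012,  0.0012])) 2.4 0.0917 [0.1 0.  0.4]
```

Call:
step_arm(
  deltas=[
    {"twist": [0, 0, 0], "xyz": [0.11, 0.02, 0.0], "grip": 1},
    {"twist": [0, 0, 0], "xyz": [0.11, 0.02, 0.1], "grip": 1},
    {"twist": [0, 0, 0], "xyz": [0.11, 0.02, 0.1], "grip": 1},
  ],
)

```text
time_s: 2.7
ee_pos: [0.4687, -0.2261, 0.1181]
eef_rot: [-2.03, -2.394, 0.002]
force: [-0.7, -0.8, 0.4]
opening: 0.0915
grasp_force: 0.0
```

```bash
python3 go.py 52 pick
```

```text
(array([0.0286, 0.0293, 0.4505]), array([-0.0018, -0.0009, -0.0037])) 2.7 0.0915 [-0.7 -0.8  0.4]
```

Call:
step_arm(
  deltas=[
    {"twist": [0, 0, 0], "xyz": [0.03, 0.03, 0.1], "grip": 1},
    {"twist": [0, 0, 0], "xyz": [0.03, 0.03, 0.1], "grip": 1},
    {"twist": [0, 0, 0], "xyz": [0.03, 0.03, 0.1], "grip": 1},
  ],
)

```text
time_s: 3.0
ee_pos: [0.4747, -0.2203, 0.1002]
eef_rot: [-2.033, -2.394, 0.001]
force: [0.1, -0.1, 0.1]
opening: 0.0916
grasp_force: 0.0
```

```bash
python3 go.py 52 pick
```

```text
(array([ 0.0055, -0.0061,  0.3609]), array([-0.0003, -0.    , -0.0046])) 3.0 0.0916 [ 0.1 -0.1  0.1]
```

Settled within 1.5 mm. Descend and grip.

Call:
step_arm(
  deltas=[
    {"twist": [0, 0, 0], "xyz": [0.005, -0.005, 0.15], "grip": 1},
    {"twist": [0, 0, 0], "xyz": [0.005, -0.005, 0.27], "grip": 1},
    {"twist": [0, 0, 0], "xyz": [0.005, -0.005, 0.36], "grip": 1},
    {"twist": [0, 0, 0], "xyz": [0.005, -0.005, 0.36], "grip": 0.5},
    {"twist": [0, 0, 0], "xyz": [0.005, -0.005, 0.36], "grip": 0},
    {"twist": [0, 0, 0], "xyz": [0.005, -0.005, 0.36], "grip": -0.2},
    {"twist": [0, 0, 0], "xyz": [0.005, -0.005, 0.36], "grip": -0.2},
    {"twist": [0, 0, 0], "xyz": [0.005, -0.005, 0.36], "grip": -0.2},
  ],
  grip_force=25,
)

```text
time_s: 3.8
ee_pos: [0.4742, -0.2192, 0.0286]
eef_rot: [2.032, 2.394, 0.0]
force: [-0.0, -0.4, 0.8]
opening: 0.0565
grasp_force: 0.0
```

```bash
python3 go.py 52 place
```

```text
(array([ 2.5319,  0.6064, -0.0386]), array([ 0.0007,  0.0006, -0.0044])) 3.8 0.0565 [-0.  -0.4  0.8]
```

Call:
step_arm(
  deltas=[
    {"twist": [0, 0, 0], "xyz": [0, 0, 0], "grip": -0.2},
    {"twist": [0, 0, 0], "xyz": [0, 0, 0], "grip": -0.2},
    {"twist": [0, 0, 0], "xyz": [0, 0, 0], "grip": -0.2},
    {"twist": [0, 0, 0], "xyz": [0, 0, 0], "grip": -0.2},
    {"twist": [0, 0, 0], "xyz": [0, 0, -0.1], "grip": -0.2},
    {"twist": [0, 0, 0], "xyz": [0, 0, -0.3], "grip": -0.2},
    {"twist": [0, 0, 0], "xyz": [0, 0, -0.5], "grip": -0.2},
    {"twist": [0, 0, 0], "xyz": [0, 0, -0.6], "grip": -0.2},
  ],
)

```text
time_s: 4.6
ee_pos: [0.4746, -0.2189, 0.1505]
eef_rot: [2.031, 2.393, 0.002]
force: [1.3, 0.9, -3.2]
opening: 0.0503
grasp_force: 25.0
```

Call:
step_arm(
  deltas=[
    {"twist": [0, 0, 0], "xyz": [0.2, 0.05, 0], "grip": -0.2},
    {"twist": [0, 0, 0], "xyz": [0.4, 0.1, 0], "grip": -0.2},
    {"twist": [0, 0, 0], "xyz": [0.6, 0.15, 0], "grip": -0.2},
    {"twist": [0, 0, 0], "xyz": [0.8, 0.2, 0], "grip": -0.2},
    {"twist": [0, 0, 0], "xyz": [1, 0.25, 0], "grip": -0.2},
  ],
)

```text
time_s: 5.1
ee_pos: [0.49, -0.0119, 0.1475]
eef_rot: [-2.033, -2.394, 0.001]
force: [1.5, -0.5, -3.8]
opening: 0.0505
grasp_force: 25.0
```

Call:
step_arm(
  deltas=[
    {"twist": [0, 0, 0], "xyz": [0.2, 0.05, 0], "grip": -0.2},
    {"twist": [0, 0, 0], "xyz": [0.4, 0.1, 0], "grip": -0.2},
    {"twist": [0, 0, 0], "xyz": [0.6, 0.15, 0], "grip": -0.2},
    {"twist": [0, 0, 0], "xyz": [0.8, 0.2, 0], "grip": -0.2},
    {"twist": [0, 0, 0], "xyz": [1, 0.25, 0], "grip": -0.2},
  ],
)

```text
time_s: 5.6
ee_pos: [0.5069, 0.1934, 0.1473]
eef_rot: [-2.033, -2.395, 0.002]
force: [-0.3, -0.2, -3.2]
opening: 0.0499
grasp_force: 25.0
```

Call:
step_arm(
  deltas=[
    {"twist": [0, 0, 0], "xyz": [0.2, 0.05, 0], "grip": -0.2},
    {"twist": [0, 0, 0], "xyz": [0.4, 0.1, 0], "grip": -0.2},
    {"twist": [0, 0, 0], "xyz": [0.53, 0.11, 0], "grip": -0.2},
    {"twist": [0, 0, 0], "xyz": [0.53, 0.11, 0], "grip": -0.2},
    {"twist": [0, 0, 0], "xyz": [0.53, 0.11, 0], "grip": -0.2},
  ],
)

```text
time_s: 6.1
ee_pos: [0.5112, 0.3004, 0.147]
eef_rot: [-2.031, -2.396, 0.003]
force: [0.7, -0.8, -3.4]
opening: 0.0501
grasp_force: 25.0
```

```bash
python3 go.py 52 place
```

```text
(array([-0.001 ,  0.0036,  0.5549]), array([-0.001 ,  0.0005, -0.0033])) 6.1 0.0501 [ 0.7 -0.8 -3.4]
```

```bash
python3 - <<'E'
from h import *
S=env.capture("side");T=env.capture("top")
a=cv2.resize(S[60:210,180:340],None,fx=2.5,fy=2.5);b=cv2.resize(T[120:270,60:220],None,fx=2.5,fy=2.5)
im=np.hstack([a,b]);cv2.imwrite("pics/hold52.png",im)
p=cyl(.5112,.3004,.052,.054,.119);print(box(proj(p,"side")).round(1))
E
```

```text
[252.2 115.2 266.  134.2]
```

View pics/hold52.png

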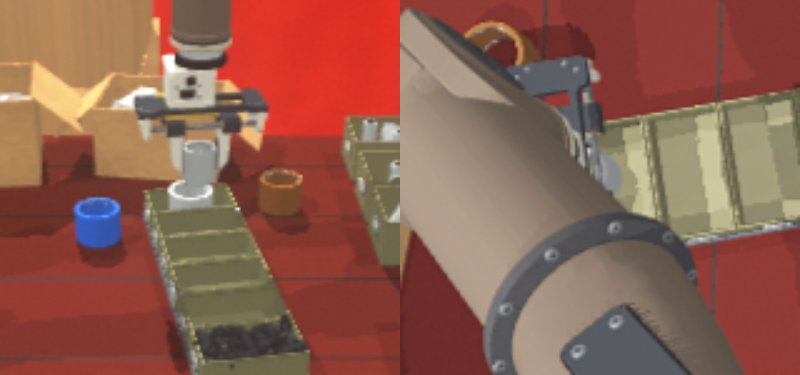

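The side view shows the coupling upright in the jaws (cols 253–265, rows 117–134), as predicted. Lower and release.

Call:
step_arm(
  deltas=[
    {"twist": [0, 0, 0], "xyz": [0, 0, 0.15], "grip": -0.2},
    {"twist": [0, 0, 0], "xyz": [0, 0, 0.3], "grip": -0.2},
    {"twist": [0, 0, 0], "xyz": [0, 0, 0.42], "grip": -0.2},
    {"twist": [0, 0, 0], "xyz": [0, 0, 0.5], "grip": -0.2},
    {"twist": [0, 0, 0], "xyz": [0, 0, 0.54], "grip": -0.2},
    {"twist": [0, 0, 0], "xyz": [0, 0, 0.55], "grip": -0.2},
    {"twist": [0, 0, 0], "xyz": [0, 0, 0.55], "grip": -0.2},
  ],
)

```text
time_s: 6.9
ee_pos: [0.5125, 0.2999, 0.0381]
eef_rot: [2.034, 2.394, 0.001]
force: [-0.7, 0.1, -3.4]
opening: 0.0502
grasp_force: 25.0
```

```bash
python3 go.py 52 place
```

```text
(array([ 0.0022, -0.003 ,  0.0107]), array([ 0.0003,  0.    , -0.0048])) 6.9 0.0502 [-0.7  0.1 -3.4]
```

Call:
step_arm(
  deltas=[
    {"twist": [0, 0, 0], "xyz": [0, 0, 0.005], "grip": -0.2},
    {"twist": [0, 0, 0], "xyz": [0, 0, 0.01], "grip": -0.2},
    {"twist": [0, 0, 0], "xyz": [0, 0, 0.014], "grip": -0.2},
    {"twist": [0, 0, 0], "xyz": [0, 0, 0.014], "grip": -0.2},
  ],
)

```text
time_s: 7.3
ee_pos: [0.5123, 0.3004, 0.0354]
eef_rot: [2.033, 2.395, 0.001]
force: [-0.0, -0.9, -0.7]
opening: 0.0499
grasp_force: 25.0
```

Call:
step_arm(
  deltas=[
    {"twist": [0, 0, 0], "xyz": [0, 0, 0], "grip": 0.2},
    {"twist": [0, 0, 0], "xyz": [0, 0, 0], "grip": 0.4},
    {"twist": [0, 0, 0], "xyz": [0, 0, 0], "grip": 0.4},
    {"twist": [0, 0, 0], "xyz": [0, 0, 0], "grip": 0.4},
    {"twist": [0, 0, 0], "xyz": [0, 0, -0.1], "grip": 0.4},
    {"twist": [0, 0, 0], "xyz": [0, 0, -0.3], "grip": 0.5},
    {"twist": [0, 0, 0], "xyz": [0, 0, -0.5], "grip": 0.7},
    {"twist": [0, 0, 0], "xyz": [0, 0, -0.6], "grip": 0.7},
  ],
)

```text
time_s: 8.1
ee_pos: [0.5129, 0.3014, 0.1584]
eef_rot: [2.032, 2.395, 0.006]
force: [0.5, 1.1, -0.0]
opening: 0.0773
grasp_force: 0.0
```

```bash
python3 go.py 41 pick
```

```text
(array([-3.2407, -0.0573,  0.6659]), array([ 0.0023, -0.0011, -0.0042])) 8.1 0.0773 [ 0.5  1.1 -0. ]
```

Call:
step_arm(
  deltas=[
    {"twist": [0, 0, 0], "xyz": [-0.2, 0, 0], "grip": 0.7},
    {"twist": [0, 0, 0], "xyz": [-0.4, 0, 0], "grip": 0.7},
    {"twist": [0, 0, 0], "xyz": [-0.6, 0, 0], "grip": 0.7},
    {"twist": [0, 0, 0], "xyz": [-0.8, 0, 0], "grip": 0.7},
    {"twist": [0, 0, 0], "xyz": [-1, 0, 0], "grip": 0.7},
  ],
)

```text
time_s: 8.6
ee_pos: [0.5446, 0.1013, 0.1551]
eef_rot: [2.033, 2.395, 0.0]
force: [1.0, -0.6, -0.3]
opening: 0.0785
grasp_force: 0.0
```

Call:
step_arm(
  deltas=[
    {"twist": [0, 0, 0], "xyz": [-0.2, 0, 0], "grip": 0.7},
    {"twist": [0, 0, 0], "xyz": [-0.4, 0, 0], "grip": 0.7},
    {"twist": [0, 0, 0], "xyz": [-0.6, 0, 0], "grip": 0.7},
    {"twist": [0, 0, 0], "xyz": [-0.8, 0, 0], "grip": 0.7},
    {"twist": [0, 0, 0], "xyz": [-1, 0, 0], "grip": 0.7},
  ],
)

```text
time_s: 9.1
ee_pos: [0.577, -0.0961, 0.1551]
eef_rot: [2.033, 2.395, 0.0]
force: [0.8, -0.5, -0.6]
opening: 0.0782
grasp_force: 0.0
```

Call:
step_arm(
  deltas=[
    {"twist": [0, 0, 0], "xyz": [-0.2, 0, 0], "grip": 0.7},
    {"twist": [0, 0, 0], "xyz": [-0.4, 0, 0], "grip": 0.7},
    {"twist": [0, 0, 0], "xyz": [-0.6, 0, 0], "grip": 0.7},
    {"twist": [0, 0, 0], "xyz": [-0.8, 0, 0], "grip": 0.7},
    {"twist": [0, 0, 0], "xyz": [-1, 0, 0], "grip": 0.7},
  ],
)

```text
time_s: 9.6
ee_pos: [0.6094, -0.2935, 0.1549]
eef_rot: [2.033, 2.395, 0.0]
force: [0.9, 0.3, -0.2]
opening: 0.0782
grasp_force: 0.0
```

Call:
step_arm(
  deltas=[
    {"twist": [0, 0, 0], "xyz": [-0.2, -0.05, 0.1], "grip": 0.7},
    {"twist": [0, 0, 0], "xyz": [-0.24, -0.06, 0.2], "grip": 0.7},
    {"twist": [0, 0, 0], "xyz": [-0.24, -0.06, 0.28], "grip": 0.7},
    {"twist": [0, 0, 0], "xyz": [-0.24, -0.06, 0.28], "grip": 0.7},
    {"twist": [0, 0, 0], "xyz": [-0.24, -0.06, 0.28], "grip": 0.7},
  ],
)

```text
time_s: 10.1
ee_pos: [0.6061, -0.3389, 0.0992]
eef_rot: [-2.03, -2.397, -0.002]
force: [1.5, -0.3, 0.3]
opening: 0.0782
grasp_force: 0.0
```

```bash
python3 go.py 41 pick; python3 - <<'E'
from h import *
T=env.capture("top");cv2.imwrite("pics/p52.png",cv2.resize(T[120:270,60:300],None,fx=3,fy=3,interpolation=cv2.INTER_CUBIC))
E
```

```text
(array([-0.0058,  0.0057,  0.376 ]), array([ 0.0003, -0.0008, -0.0028])) 10.1 0.0782 [ 1.5 -0.3  0.3]
```

View pics/p52.png

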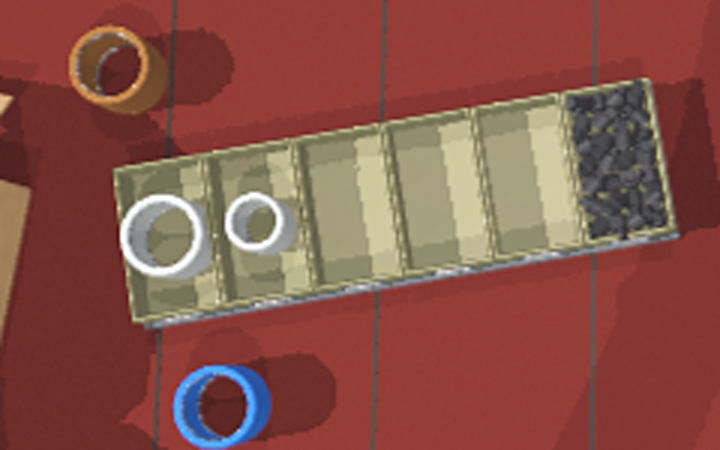

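The 52 stands centred in the bin next to the 73, with its rim at (255,222) in the crop. Next is the 41.

Call:
step_arm(
  deltas=[
    {"twist": [0, 0, 0], "xyz": [-0.005, 0.005, 0.15], "grip": 0.7},
    {"twist": [0, 0, 0], "xyz": [-0.005, 0.005, 0.28], "grip": 0.5},
    {"twist": [0, 0, 0], "xyz": [-0.005, 0.005, 0.375], "grip": 0.4},
    {"twist": [0, 0, 0], "xyz": [-0.005, 0.005, 0.375], "grip": 0},
    {"twist": [0, 0, 0], "xyz": [-0.005, 0.005, 0.375], "grip": -0.4},
    {"twist": [0, 0, 0], "xyz": [-0.005, 0.005, 0.375], "grip": -0.4},
    {"twist": [0, 0, 0], "xyz": [-0.005, 0.005, 0.375], "grip": -0.4},
    {"twist": [0, 0, 0], "xyz": [-0.005, 0.005, 0.375], "grip": -0.4},
  ],
  grip_force=20,
)

```text
time_s: 10.95
ee_pos: [0.6078, -0.342, 0.0259]
eef_rot: [2.031, 2.393, 0.002]
force: [-0.2, 0.9, 7.3]
opening: 0.0389
grasp_force: 20.0
```

Call:
step_arm(
  deltas=[
    {"twist": [0, 0, 0], "xyz": [0, 0, 0], "grip": -0.4},
    {"twist": [0, 0, 0], "xyz": [0, 0, 0], "grip": -0.4},
    {"twist": [0, 0, 0], "xyz": [0, 0, 0], "grip": -0.4},
    {"twist": [0, 0, 0], "xyz": [0, 0, 0], "grip": -0.4},
    {"twist": [0, 0, 0], "xyz": [0, 0, -0.1], "grip": -0.4},
    {"twist": [0, 0, 0], "xyz": [0, 0, -0.3], "grip": -0.4},
    {"twist": [0, 0, 0], "xyz": [0, 0, -0.5], "grip": -0.4},
    {"twist": [0, 0, 0], "xyz": [0, 0, -0.6], "grip": -0.4},
  ],
)

```text
time_s: 11.75
ee_pos: [0.6078, -0.3423, 0.1481]
eef_rot: [2.03, 2.392, 0.002]
force: [0.9, -0.4, -2.7]
opening: 0.0386
grasp_force: 20.0
```

```bash
python3 go.py 41 place
```

```text
(array([2.8395, 0.0484, 0.5737]), array([ 0.0024,  0.0016, -0.0044])) 11.75 0.0386 [ 0.9 -0.4 -2.7]
```

Call:
step_arm(
  deltas=[
    {"twist": [0, 0, 0], "xyz": [0.2, 0, 0], "grip": -0.4},
    {"twist": [0, 0, 0], "xyz": [0.4, 0, 0], "grip": -0.4},
    {"twist": [0, 0, 0], "xyz": [0.6, 0, 0], "grip": -0.4},
    {"twist": [0, 0, 0], "xyz": [0.8, 0, 0], "grip": -0.4},
    {"twist": [0, 0, 0], "xyz": [1, 0.02, 0], "grip": -0.4},
  ],
)

```text
time_s: 12.25
ee_pos: [0.5769, -0.1428, 0.1442]
eef_rot: [2.034, 2.394, -0.001]
force: [0.6, 0.5, -2.6]
opening: 0.039
grasp_force: 20.0
```

Call:
step_arm(
  deltas=[
    {"twist": [0, 0, 0], "xyz": [0.2, 0, 0], "grip": -0.4},
    {"twist": [0, 0, 0], "xyz": [0.4, 0, 0], "grip": -0.4},
    {"twist": [0, 0, 0], "xyz": [0.6, 0, 0], "grip": -0.4},
    {"twist": [0, 0, 0], "xyz": [0.8, 0, 0], "grip": -0.4},
    {"twist": [0, 0, 0], "xyz": [1, 0.02, 0], "grip": -0.4},
  ],
)

```text
time_s: 12.75
ee_pos: [0.5485, 0.0552, 0.1442]
eef_rot: [2.033, 2.394, -0.001]
force: [0.1, -0.1, -2.0]
opening: 0.0389
grasp_force: 20.0
```

Call:
step_arm(
  deltas=[
    {"twist": [0, 0, 0], "xyz": [0.2, 0, 0], "grip": -0.4},
    {"twist": [0, 0, 0], "xyz": [0.4, 0, 0], "grip": -0.4},
    {"twist": [0, 0, 0], "xyz": [0.6, 0, 0], "grip": -0.4},
    {"twist": [0, 0, 0], "xyz": [0.8, 0, 0], "grip": -0.4},
    {"twist": [0, 0, 0], "xyz": [0.84, 0, 0], "grip": -0.4},
    {"twist": [0, 0, 0], "xyz": [0.84, 0, 0], "grip": -0.4},
    {"twist": [0, 0, 0], "xyz": [0.84, 0, 0], "grip": -0.4},
  ],
)

```text
time_s: 13.45
ee_pos: [0.5224, 0.2184, 0.1438]
eef_rot: [2.034, 2.394, -0.002]
force: [-0.1, -0.6, -3.1]
opening: 0.0391
grasp_force: 20.0
```

```bash
python3 go.py 41 place
```

```text
(array([0.0027, 0.0173, 0.559 ]), array([-0.0002,  0.0008, -0.0048])) 13.45 0.0391 [-0.1 -0.6 -3.1]
```

Call:
step_arm(
  deltas=[
    {"twist": [0, 0, 0], "xyz": [0.003, 0.017, 0.15], "grip": -0.4},
    {"twist": [0, 0, 0], "xyz": [0.003, 0.017, 0.3], "grip": -0.4},
    {"twist": [0, 0, 0], "xyz": [0.003, 0.017, 0.42], "grip": -0.4},
    {"twist": [0, 0, 0], "xyz": [0.003, 0.017, 0.5], "grip": -0.4},
    {"twist": [0, 0, 0], "xyz": [0.003, 0.017, 0.54], "grip": -0.4},
    {"twist": [0, 0, 0], "xyz": [0.003, 0.017, 0.54], "grip": -0.4},
    {"twist": [0, 0, 0], "xyz": [0.003, 0.017, 0.545], "grip": -0.4},
    {"twist": [0, 0, 0], "xyz": [0.003, 0.017, 0.545], "grip": -0.4},
  ],
)

```text
time_s: 14.25
ee_pos: [0.5262, 0.2209, 0.0358]
eef_rot: [2.033, 2.394, 0.002]
force: [0.7, 0.3, -2.6]
opening: 0.039
grasp_force: 20.0
```

```bash
python3 go.py 41 place
```

```text
(array([-0.0072, -0.0037,  0.0191]), array([ 0.001 , -0.0002, -0.0047])) 14.25 0.039 [ 0.7  0.3 -2.6]
```

Call:
step_arm(
  deltas=[
    {"twist": [0, 0, 0], "xyz": [-0.005, 0, 0.005], "grip": -0.4},
    {"twist": [0, 0, 0], "xyz": [-0.005, 0, 0.01], "grip": -0.4},
    {"twist": [0, 0, 0], "xyz": [-0.005, 0, 0.013], "grip": -0.4},
    {"twist": [0, 0, 0], "xyz": [-0.005, 0, 0.013], "grip": -0.4},
  ],
)

```text
time_s: 14.65
ee_pos: [0.5259, 0.22, 0.0328]
eef_rot: [2.033, 2.395, 0.001]
force: [-1.3, -1.9, 3.0]
opening: 0.0392
grasp_force: 20.0
```

Contact with the bin floor (force up 5.6 N). Release and move on to the 33.

Call:
step_arm(
  deltas=[
    {"twist": [0, 0, 0], "xyz": [0, 0, 0], "grip": 0},
    {"twist": [0, 0, 0], "xyz": [0, 0, 0], "grip": 0.2},
    {"twist": [0, 0, 0], "xyz": [0, 0, 0], "grip": 0.2},
    {"twist": [0, 0, 0], "xyz": [0, 0, 0], "grip": 0.2},
    {"twist": [0, 0, 0], "xyz": [0, 0, -0.1], "grip": 0.2},
    {"twist": [0, 0, 0], "xyz": [0, 0, -0.3], "grip": 0.4},
    {"twist": [0, 0, 0], "xyz": [0, 0, -0.5], "grip": 0.5},
    {"twist": [0, 0, 0], "xyz": [0, 0, -0.6], "grip": 0.5},
  ],
)

```text
time_s: 15.45
ee_pos: [0.5266, 0.221, 0.1556]
eef_rot: [2.032, 2.394, 0.006]
force: [0.6, -0.1, -0.8]
opening: 0.0683
grasp_force: 0.0
```

```bash
python3 go.py 33 pick
```

```text
(array([-2.7351, -0.7987,  0.6715]), array([ 0.0023, -0.0008, -0.0042])) 15.45 0.0683 [ 0.6 -0.1 -0.8]
```

Call:
step_arm(
  deltas=[
    {"twist": [0, 0, 0], "xyz": [-0.2, -0.06, 0], "grip": 0.5},
    {"twist": [0, 0, 0], "xyz": [-0.4, -0.12, 0], "grip": 0.5},
    {"twist": [0, 0, 0], "xyz": [-0.6, -0.18, 0], "grip": 0.5},
    {"twist": [0, 0, 0], "xyz": [-0.8, -0.24, 0], "grip": 0.5},
    {"twist": [0, 0, 0], "xyz": [-1, -0.3, 0], "grip": 0.5},
  ],
)

```text
time_s: 15.95
ee_pos: [0.4985, 0.0113, 0.1524]
eef_rot: [2.033, 2.395, 0.0]
force: [1.0, 0.0, 0.0]
opening: 0.069
grasp_force: 0.0
```

Call:
step_arm(
  deltas=[
    {"twist": [0, 0, 0], "xyz": [-0.2, -0.06, 0], "grip": 0.5},
    {"twist": [0, 0, 0], "xyz": [-0.4, -0.12, 0], "grip": 0.5},
    {"twist": [0, 0, 0], "xyz": [-0.6, -0.18, 0], "grip": 0.5},
    {"twist": [0, 0, 0], "xyz": [-0.8, -0.24, 0], "grip": 0.5},
    {"twist": [0, 0, 0], "xyz": [-1, -0.3, 0], "grip": 0.5},
  ],
)

```text
time_s: 16.45
ee_pos: [0.4717, -0.1958, 0.1525]
eef_rot: [2.033, 2.395, 0.0]
force: [1.3, 0.7, 0.2]
opening: 0.0689
grasp_force: 0.0
```

Call:
step_arm(
  deltas=[
    {"twist": [0, 0, 0], "xyz": [-0.2, -0.06, 0], "grip": 0.5},
    {"twist": [0, 0, 0], "xyz": [-0.4, -0.12, 0.05], "grip": 0.5},
    {"twist": [0, 0, 0], "xyz": [-0.6, -0.18, 0.1], "grip": 0.5},
    {"twist": [0, 0, 0], "xyz": [-0.73, -0.2, 0.2], "grip": 0.5},
    {"twist": [0, 0, 0], "xyz": [-0.73, -0.2, 0.3], "grip": 0.5},
    {"twist": [0, 0, 0], "xyz": [-0.73, -0.2, 0.3], "grip": 0.5},
    {"twist": [0, 0, 0], "xyz": [-0.73, -0.2, 0.3], "grip": 0.5},
  ],
)

```text
time_s: 17.15
ee_pos: [0.4565, -0.3439, 0.0924]
eef_rot: [-2.031, -2.395, -0.001]
force: [-0.5, 0.1, 0.6]
opening: 0.0689
grasp_force: 0.0
```

```bash
python3 go.py 33 pick
```

```text
(array([-0.005 ,  0.0089,  0.3622]), array([-0.0002, -0.0007, -0.0037])) 17.15 0.0689 [-0.5  0.1  0.6]
```

Call:
step_arm(
  deltas=[
    {"twist": [0, 0, 0], "xyz": [-0.003, 0.008, 0.15], "grip": 0.4},
    {"twist": [0, 0, 0], "xyz": [-0.003, 0.008, 0.27], "grip": 0.3},
    {"twist": [0, 0, 0], "xyz": [-0.003, 0.008, 0.36], "grip": 0.2},
    {"twist": [0, 0, 0], "xyz": [-0.003, 0.008, 0.36], "grip": 0.1},
    {"twist": [0, 0, 0], "xyz": [-0.003, 0.008, 0.36], "grip": -0.5},
    {"twist": [0, 0, 0], "xyz": [-0.003, 0.008, 0.36], "grip": -0.6},
    {"twist": [0, 0, 0], "xyz": [-0.003, 0.008, 0.36], "grip": -0.6},
    {"twist": [0, 0, 0], "xyz": [-0.003, 0.008, 0.36], "grip": -0.6},
  ],
  grip_force=15,
)

```text
time_s: 17.95
ee_pos: [0.4589, -0.3454, 0.0217]
eef_rot: [2.032, 2.393, 0.0]
force: [-1.2, 0.8, 8.1]
opening: 0.0301
grasp_force: 15.0
```

Call:
step_arm(
  deltas=[
    {"twist": [0, 0, 0], "xyz": [0, 0, 0], "grip": -0.6},
    {"twist": [0, 0, 0], "xyz": [0, 0, 0], "grip": -0.6},
    {"twist": [0, 0, 0], "xyz": [0, 0, 0], "grip": -0.6},
    {"twist": [0, 0, 0], "xyz": [0, 0, 0], "grip": -0.6},
    {"twist": [0, 0, 0], "xyz": [0, 0, -0.1], "grip": -0.6},
    {"twist": [0, 0, 0], "xyz": [0, 0, -0.3], "grip": -0.6},
    {"twist": [0, 0, 0], "xyz": [0, 0, -0.5], "grip": -0.6},
    {"twist": [0, 0, 0], "xyz": [0, 0, -0.6], "grip": -0.6},
  ],
)

```text
time_s: 18.75
ee_pos: [0.4593, -0.3456, 0.1441]
eef_rot: [2.03, 2.392, 0.001]
force: [0.6, -0.6, -1.6]
opening: 0.0296
grasp_force: 15.0
```

```bash
python3 go.py 33 place
```

```text
(array([2.3247, 0.7877, 0.5762]), array([ 0.002 ,  0.0018, -0.0043])) 18.75 0.0296 [ 0.6 -0.6 -1.6]
```

Call:
step_arm(
  deltas=[
    {"twist": [0, 0, 0], "xyz": [0.2, 0.07, 0], "grip": -0.6},
    {"twist": [0, 0, 0], "xyz": [0.4, 0.14, 0], "grip": -0.6},
    {"twist": [0, 0, 0], "xyz": [0.6, 0.2, 0], "grip": -0.6},
    {"twist": [0, 0, 0], "xyz": [0.8, 0.27, 0], "grip": -0.6},
    {"twist": [0, 0, 0], "xyz": [1, 0.34, 0], "grip": -0.6},
  ],
)

```text
time_s: 19.25
ee_pos: [0.4926, -0.1352, 0.1408]
eef_rot: [2.033, 2.394, 0.0]
force: [0.8, 0.7, -0.9]
opening: 0.0299
grasp_force: 15.0
```

Call:
step_arm(
  deltas=[
    {"twist": [0, 0, 0], "xyz": [0.2, 0.07, 0], "grip": -0.6},
    {"twist": [0, 0, 0], "xyz": [0.4, 0.14, 0], "grip": -0.6},
    {"twist": [0, 0, 0], "xyz": [0.6, 0.2, 0], "grip": -0.6},
    {"twist": [0, 0, 0], "xyz": [0.8, 0.27, 0], "grip": -0.6},
    {"twist": [0, 0, 0], "xyz": [1, 0.34, 0], "grip": -0.6},
  ],
)

```text
time_s: 19.75
ee_pos: [0.5273, 0.0732, 0.1408]
eef_rot: [2.033, 2.394, 0.0]
force: [-0.1, -0.2, -1.6]
opening: 0.0297
grasp_force: 15.0
```

Call:
step_arm(
  deltas=[
    {"twist": [0, 0, 0], "xyz": [0.2, 0.07, 0], "grip": -0.6},
    {"twist": [0, 0, 0], "xyz": [0.32, 0.11, 0], "grip": -0.6},
    {"twist": [0, 0, 0], "xyz": [0.32, 0.11, 0], "grip": -0.6},
    {"twist": [0, 0, 0], "xyz": [0.32, 0.11, 0], "grip": -0.6},
    {"twist": [0, 0, 0], "xyz": [0.32, 0.11, 0], "grip": -0.6},
  ],
)

```text
time_s: 20.25
ee_pos: [0.5385, 0.1369, 0.1403]
eef_rot: [2.035, 2.393, -0.002]
force: [0.8, -0.7, -0.9]
opening: 0.0299
grasp_force: 15.0
```

```bash
python3 go.py 33 place; python3 - <<'E'
from h import *
S=env.capture("side")
cv2.imwrite("pics/hold33.png",cv2.resize(S[90:210,200:330],None,fx=4,fy=4,interpolation=cv2.INTER_CUBIC))
p=env.read_state()["ee_pos"];b=box(proj(cyl(p[0],p[1],.033,.041,p[2]-.0217),"side"));print((b-[200,90,200,90])*4)
E
```

```text
(array([0.0076, 0.0067, 0.5613]), array([-0.0003,  0.0007, -0.0053])) 20.25 0.0299 [ 0.8 -0.7 -0.9]
[251.48112679 196.86396147 290.95021814 257.28332704]
```

View pics/hold33.png

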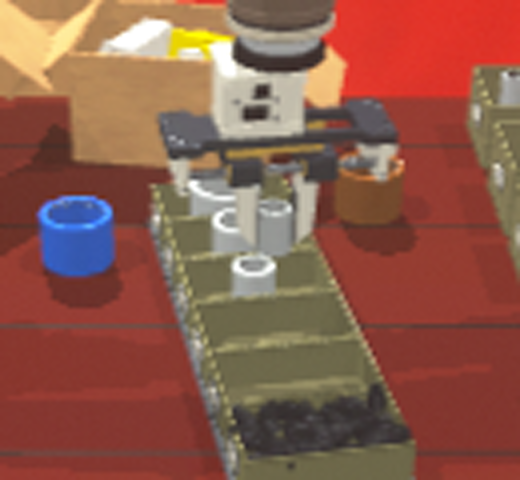

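The 33 is held upright at (275,226), and the 41 stands in its bin at (253,275). Lower.

Call:
step_arm(
  deltas=[
    {"twist": [0, 0, 0], "xyz": [0.008, 0.004, 0.15], "grip": -0.6},
    {"twist": [0, 0, 0], "xyz": [0.008, 0.004, 0.3], "grip": -0.6},
    {"twist": [0, 0, 0], "xyz": [0.008, 0.004, 0.42], "grip": -0.6},
    {"twist": [0, 0, 0], "xyz": [0.008, 0.004, 0.5], "grip": -0.6},
    {"twist": [0, 0, 0], "xyz": [0.008, 0.004, 0.54], "grip": -0.6},
    {"twist": [0, 0, 0], "xyz": [0.008, 0.004, 0.548], "grip": -0.6},
    {"twist": [0, 0, 0], "xyz": [0.008, 0.004, 0.548], "grip": -0.6},
    {"twist": [0, 0, 0], "xyz": [0.008, 0.004, 0.548], "grip": -0.6},
  ],
)

```text
time_s: 21.1
ee_pos: [0.5398, 0.1401, 0.0316]
eef_rot: [2.033, 2.394, 0.002]
force: [0.4, -0.0, -1.5]
opening: 0.0298
grasp_force: 15.0
```

```bash
python3 go.py 33 place
```

```text
(array([-0.008 , -0.0024,  0.0182]), array([ 0.001 , -0.0001, -0.0046])) 21.1 0.0298 [ 0.4 -0.  -1.5]
```

Call:
step_arm(
  deltas=[
    {"twist": [0, 0, 0], "xyz": [-0.005, 0, 0.005], "grip": -0.6},
    {"twist": [0, 0, 0], "xyz": [-0.005, 0, 0.01], "grip": -0.6},
    {"twist": [0, 0, 0], "xyz": [-0.005, 0, 0.014], "grip": -0.6},
    {"twist": [0, 0, 0], "xyz": [-0.005, 0, 0.014], "grip": -0.6},
  ],
)

```text
time_s: 21.5
ee_pos: [0.5396, 0.139, 0.0287]
eef_rot: [2.033, 2.394, 0.0]
force: [-1.9, -1.4, 6.8]
opening: 0.0298
grasp_force: 15.0
```

Call:
step_arm(
  deltas=[
    {"twist": [0, 0, 0], "xyz": [0, 0, 0], "grip": -0.2},
    {"twist": [0, 0, 0], "xyz": [0, 0, 0], "grip": 0},
    {"twist": [0, 0, 0], "xyz": [0, 0, 0], "grip": 0},
    {"twist": [0, 0, 0], "xyz": [0, 0, 0], "grip": 0},
    {"twist": [0, 0, 0], "xyz": [0, 0, -0.1], "grip": 0},
    {"twist": [0, 0, 0], "xyz": [0, 0, -0.3], "grip": 0},
    {"twist": [0, 0, 0], "xyz": [0, 0, -0.5], "grip": 0},
    {"twist": [0, 0, 0], "xyz": [0, 0, -0.6], "grip": 0},
  ],
)

```text
time_s: 22.3
ee_pos: [0.5404, 0.1399, 0.1511]
eef_rot: [2.032, 2.394, 0.005]
force: [0.5, 0.9, 0.4]
opening: 0.0461
grasp_force: 0.0
```

```bash
python3 - <<'E'
from h import *
for q in((338,145),(345,150),(352,149)):print(ray(q,"top",.0).round(3),ray(q,"top",.02).round(3))
print(delta(OBJ[22],.5),delta(OBJ[22],YAW))
E
```

```text
[ 0.659 -0.226  0.   ] [ 0.655 -0.223  0.02 ]
[ 0.645 -0.246  0.   ] [ 0.641 -0.242  0.02 ]
[ 0.648 -0.266  0.   ] [ 0.644 -0.261  0.02 ]
(array([-1.9176e+00,  1.9000e-03,  6.7420e-01]), array([ 0.0017, -0.0018,  0.7856])) (array([-1.9176e+00,  1.9000e-03,  6.7420e-01]), array([ 0.0023, -0.0004, -0.0042]))
```

The wrench jaw edge lies at x≈0.642, so I pick the 22 with the jaws turned about 70° to keep clear of it.

Call:
step_arm(
  deltas=[
    {"twist": [0, 0, 0.09], "xyz": [-0.13, 0, 0], "grip": 0},
    {"twist": [0, 0, 0.18], "xyz": [-0.25, 0, 0], "grip": 0},
    {"twist": [0, 0, 0.27], "xyz": [-0.38, 0, 0], "grip": 0},
    {"twist": [0, 0, 0.36], "xyz": [-0.5, 0, 0], "grip": 0},
    {"twist": [0, 0, 0.45], "xyz": [-0.63, 0, 0], "grip": 0},
    {"twist": [0, 0, 0.54], "xyz": [-0.75, 0, 0], "grip": 0},
    {"twist": [0, 0, 0.63], "xyz": [-0.88, 0, 0], "grip": 0},
    {"twist": [0, 0, 0.72], "xyz": [-1, 0, 0], "grip": 0},
  ],
)

```text
time_s: 23.1
ee_pos: [0.5718, -0.0594, 0.1479]
eef_rot: [3.003, 0.924, -0.0]
force: [0.3, -0.7, -0.4]
opening: 0.0461
grasp_force: 0.0
```

```bash
python3 - <<'E'
from h import *
print(delta(OBJ[22],.5))
E
```

```text
(array([-0.3714,  0.8289,  0.6597]), array([0.0001, 0.    , 0.0617]))
```

Call:
step_arm(
  deltas=[
    {"twist": [0, 0, 0.06], "xyz": [-0.09, 0.2, 0], "grip": 0},
    {"twist": [0, 0, 0.06], "xyz": [-0.18, 0.4, 0.05], "grip": 0},
    {"twist": [0, 0, 0.06], "xyz": [-0.27, 0.6, 0.1], "grip": 0},
    {"twist": [0, 0, 0.06], "xyz": [-0.36, 0.8, 0.2], "grip": 0},
    {"twist": [0, 0, 0.06], "xyz": [-0.37, 0.83, 0.3], "grip": 0},
    {"twist": [0, 0, 0.06], "xyz": [-0.37, 0.83, 0.3], "grip": 0},
    {"twist": [0, 0, 0.06], "xyz": [-0.37, 0.83, 0.3], "grip": 0},
  ],
)

```text
time_s: 23.8
ee_pos: [0.6048, -0.2355, 0.0878]
eef_rot: [-3.039, -0.791, 0.001]
force: [0.1, -0.1, 1.3]
opening: 0.0459
grasp_force: 0.0
```

```bash
python3 - <<'E'
from h import *
print(delta(OBJ[22],.5))
S=env.capture("side");b=blob(S,(295,249));print(b.round(1), fitcyl({"side":b},.022,.03,g=(.6,-.24)))
E
```

```text
(array([-0.0122,  0.0099,  0.359 ]), array([-0.0011,  0.0001,  0.0061]))
[289.9 242.2 299.6 255.9] (array([ 0.60403093, -0.23774075]), np.float64(0.718167283911408))
```

Call:
step_arm(
  deltas=[
    {"twist": [0, 0, 0], "xyz": [-0.01, 0.008, 0.1], "grip": 0},
    {"twist": [0, 0, 0], "xyz": [-0.01, 0.008, 0.22], "grip": 0},
    {"twist": [0, 0, 0], "xyz": [-0.01, 0.008, 0.32], "grip": 0},
    {"twist": [0, 0, 0], "xyz": [-0.01, 0.008, 0.36], "grip": 0},
    {"twist": [0, 0, 0], "xyz": [-0.01, 0.008, 0.36], "grip": 0},
    {"twist": [0, 0, 0], "xyz": [-0.01, 0.008, 0.36], "grip": -0.5},
    {"twist": [0, 0, 0], "xyz": [-0.01, 0.008, 0.36], "grip": -0.75},
    {"twist": [0, 0, 0], "xyz": [-0.01, 0.008, 0.36], "grip": -0.75},
  ],
  grip_force=12,
)

```text
time_s: 24.65
ee_pos: [0.6047, -0.2394, 0.0171]
eef_rot: [3.04, 0.79, 0.002]
force: [0.7, 0.6, -0.5]
opening: 0.0261
grasp_force: 0.0
```

Call:
step_arm(
  deltas=[
    {"twist": [0, 0, 0], "xyz": [0, 0, 0], "grip": -0.75},
    {"twist": [0, 0, 0], "xyz": [0, 0, 0], "grip": -0.75},
    {"twist": [0, 0, 0], "xyz": [0, 0, 0], "grip": -0.75},
    {"twist": [0, 0, 0], "xyz": [0, 0, 0], "grip": -0.75},
    {"twist": [0, 0, 0], "xyz": [0, 0, 0], "grip": -0.75},
  ],
)

```text
time_s: 25.15
ee_pos: [0.6044, -0.2393, 0.0166]
eef_rot: [3.04, 0.79, 0.001]
force: [-0.7, 0.5, 6.3]
opening: 0.02
grasp_force: 12.0
```

Call:
step_arm(
  deltas=[
    {"twist": [0, 0, 0], "xyz": [0, 0, -0.1], "grip": -0.75},
    {"twist": [0, 0, 0], "xyz": [0, 0, -0.3], "grip": -0.75},
    {"twist": [0, 0, 0], "xyz": [0, 0, -0.5], "grip": -0.75},
    {"twist": [0, 0, 0], "xyz": [0, 0, -0.6], "grip": -0.75},
    {"twist": [0, 0, 0], "xyz": [0, 0, -0.6], "grip": -0.75},
  ],
)

```text
time_s: 25.65
ee_pos: [0.606, -0.24, 0.1396]
eef_rot: [3.037, 0.789, 0.008]
force: [0.4, -0.1, -1.4]
opening: 0.0198
grasp_force: 12.0
```

```bash
python3 go.py 22 place
```

```text
(array([ 0.4925, -1.4306,  0.5738]), array([ 4.100e-03, -5.000e-04, -7.845e-01])) 25.65 0.0198 [ 0.4 -0.1 -1.4]
```

Call:
step_arm(
  deltas=[
    {"twist": [0, 0, -0.09], "xyz": [0.04, -0.12, 0], "grip": -0.75},
    {"twist": [0, 0, -0.18], "xyz": [0.09, -0.25, 0], "grip": -0.75},
    {"twist": [0, 0, -0.27], "xyz": [0.13, -0.38, 0], "grip": -0.75},
    {"twist": [0, 0, -0.36], "xyz": [0.17, -0.5, 0], "grip": -0.75},
    {"twist": [0, 0, -0.45], "xyz": [0.22, -0.63, 0], "grip": -0.75},
    {"twist": [0, 0, -0.54], "xyz": [0.26, -0.75, 0], "grip": -0.75},
    {"twist": [0, 0, -0.63], "xyz": [0.3, -0.88, 0], "grip": -0.75},
    {"twist": [0, 0, -0.72], "xyz": [0.35, -1, 0], "grip": -0.75},
  ],
)

```text
time_s: 26.45
ee_pos: [0.5664, -0.0295, 0.1348]
eef_rot: [-2.136, -2.302, 0.002]
force: [-0.1, -0.8, -0.5]
opening: 0.0197
grasp_force: 12.0
```

```bash
python3 go.py 22 place
```

```text
(array([ 0.4396, -0.0313,  0.554 ]), array([-0.0013, -0.0002, -0.0605])) 26.45 0.0197 [-0.1 -0.8 -0.5]
```

Call:
step_arm(
  deltas=[
    {"twist": [0, 0, -0.06], "xyz": [0.2, -0.01, 0], "grip": -0.75},
    {"twist": [0, 0, -0.06], "xyz": [0.38, -0.03, 0], "grip": -0.75},
    {"twist": [0, 0, -0.06], "xyz": [0.44, -0.03, 0], "grip": -0.75},
    {"twist": [0, 0, -0.06], "xyz": [0.44, -0.03, 0], "grip": -0.75},
    {"twist": [0, 0, -0.06], "xyz": [0.44, -0.03, 0], "grip": -0.75},
    {"twist": [0, 0, -0.06], "xyz": [0.44, -0.03, 0], "grip": -0.75},
  ],
)

```text
time_s: 27.05
ee_pos: [0.5558, 0.0547, 0.1354]
eef_rot: [2.036, 2.392, -0.002]
force: [-0.4, -0.7, -0.5]
opening: 0.0197
grasp_force: 12.0
```

```bash
python3 go.py 22 place
```

```text
(array([ 0.0172, -0.0089,  0.5569]), array([-0.0006,  0.0006, -0.006 ])) 27.05 0.0197 [-0.4 -0.7 -0.5]
```

Call:
step_arm(
  deltas=[
    {"twist": [0, 0, 0], "xyz": [0.013, -0.01, 0.15], "grip": -0.75},
    {"twist": [0, 0, 0], "xyz": [0.013, -0.01, 0.3], "grip": -0.75},
    {"twist": [0, 0, 0], "xyz": [0.013, -0.01, 0.42], "grip": -0.75},
    {"twist": [0, 0, 0], "xyz": [0.013, -0.01, 0.5], "grip": -0.75},
    {"twist": [0, 0, 0], "xyz": [0.013, -0.01, 0.535], "grip": -0.75},
    {"twist": [0, 0, 0], "xyz": [0.013, -0.01, 0.545], "grip": -0.75},
    {"twist": [0, 0, 0], "xyz": [0.013, -0.01, 0.545], "grip": -0.75},
    {"twist": [0, 0, 0], "xyz": [0.013, -0.01, 0.545], "grip": -0.75},
  ],
)

```text
time_s: 27.85
ee_pos: [0.554, 0.0589, 0.0278]
eef_rot: [2.033, 2.394, 0.002]
force: [-0.3, 1.2, 0.1]
opening: 0.0195
grasp_force: 12.0
```

```bash
python3 go.py 22 place
```

```text
(array([-0.0057, -0.004 ,  0.0189]), array([ 0.0009,  0.0001, -0.0047])) 27.85 0.0195 [-0.3  1.2  0.1]
```

Call:
step_arm(
  deltas=[
    {"twist": [0, 0, 0], "xyz": [-0.004, 0, 0.006], "grip": -0.75},
    {"twist": [0, 0, 0], "xyz": [-0.004, 0, 0.012], "grip": -0.75},
    {"twist": [0, 0, 0], "xyz": [-0.004, 0, 0.016], "grip": -0.75},
    {"twist": [0, 0, 0], "xyz": [-0.004, 0, 0.016], "grip": -0.75},
  ],
)

```text
time_s: 28.25
ee_pos: [0.5534, 0.0583, 0.0237]
eef_rot: [2.033, 2.395, -0.0]
force: [0.7, -0.2, -0.3]
opening: 0.0196
grasp_force: 12.0
```

Call:
step_arm(
  deltas=[
    {"twist": [0, 0, 0], "xyz": [0, 0, 0.004], "grip": -0.75},
    {"twist": [0, 0, 0], "xyz": [0, 0, 0.004], "grip": -0.75},
    {"twist": [0, 0, 0], "xyz": [0, 0, 0.004], "grip": -0.75},
  ],
)

```text
time_s: 28.55
ee_pos: [0.5535, 0.0583, 0.0236]
eef_rot: [2.033, 2.395, -0.0]
force: [-3.2, -1.0, 7.9]
opening: 0.0196
grasp_force: 12.0
```

Contact. Release, rise and move aside.

Call:
step_arm(
  deltas=[
    {"twist": [0, 0, 0], "xyz": [0, 0, 0], "grip": -0.4},
    {"twist": [0, 0, 0], "xyz": [0, 0, 0], "grip": -0.2},
    {"twist": [0, 0, 0], "xyz": [0, 0, 0], "grip": -0.2},
    {"twist": [0, 0, 0], "xyz": [0, 0, 0], "grip": -0.2},
    {"twist": [0, 0, 0], "xyz": [0, 0, -0.1], "grip": -0.2},
    {"twist": [0, 0, 0], "xyz": [0, 0, -0.3], "grip": -0.2},
    {"twist": [0, 0, 0], "xyz": [0, 0, -0.5], "grip": -0.2},
    {"twist": [0, 0, 0], "xyz": [0, 0, -0.7], "grip": -0.2},
  ],
)

```text
time_s: 29.35
ee_pos: [0.5531, 0.0584, 0.1643]
eef_rot: [-2.032, -2.395, 0.0]
force: [1.2, 0.1, -0.7]
opening: 0.0361
grasp_force: 0.0
```

Call:
step_arm(
  deltas=[
    {"twist": [0, 0, 0], "xyz": [-0.2, 0, 0]},
    {"twist": [0, 0, 0], "xyz": [-0.4, 0, 0]},
    {"twist": [0, 0, 0], "xyz": [-0.6, 0, 0]},
    {"twist": [0, 0, 0], "xyz": [-0.8, 0, 0]},
    {"twist": [0, 0, 0], "xyz": [-1, 0, 0]},
  ],
)

```text
schema error: expected keys twist, xyz, grip
```

Call:
step_arm(
  deltas=[
    {"twist": [0, 0, 0], "xyz": [-0.2, 0, 0]},
    {"twist": [0, 0, 0], "xyz": [-0.4, 0, 0]},
    {"twist": [0, 0, 0], "xyz": [-0.6, 0, 0]},
    {"twist": [0, 0, 0], "xyz": [-0.6, 0, 0]},
    {"twist": [0, 0, 0], "xyz": [-0.6, 0, 0]},
  ],
)

```text
schema error: expected keys twist, xyz, grip
```

```bash
python3 - <<'E'
from h import *
T=env.capture("top");S=env.capture("side")
a=cv2.resize(T[130:240,80:300],(700,350),interpolation=cv2.INTER_CUBIC);b=cv2.resize(S[110:230,190:350],(333,250),interpolation=cv2.INTER_CUBIC)
im=np.zeros((600,700,3),np.uint8);im[:350]=a;im[350:,:333]=b;cv2.imwrite("pics/final.png",im)
sz={52:(.052,.054),41:(.041,.048),33:(.033,.041),22:(.022,.030)}
for k in sz:
    P=box(proj(cyl(*BIN[k],sz[k][0],1e-4,.007+sz[k][1]),"top"));print(k,((P-[80,130,80,130])*700/220).round())
E
```

```text
52 [173. 171. 236. 233.]
41 [279. 162. 327. 211.]
33 [381. 153. 420. 191.]
22 [484. 145. 510. 171.]
```

View pics/final.png

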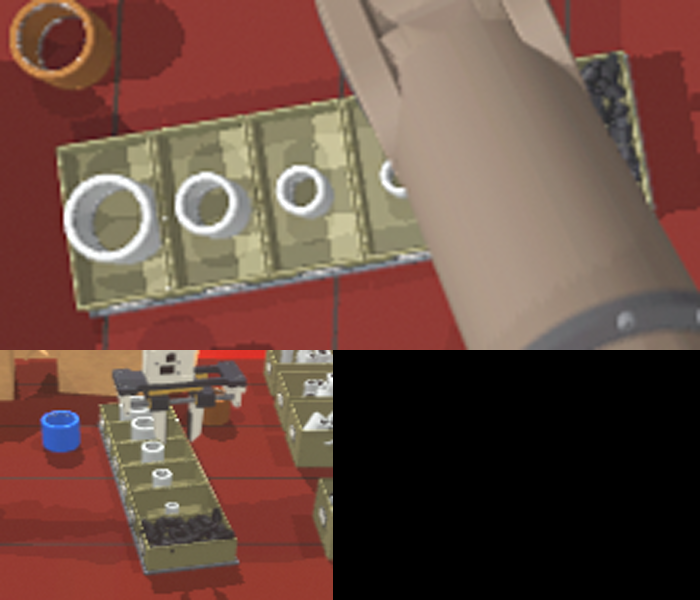

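The top view shows the 52, 41 and 33 rims at (206,203), (303,187) and (400,173), within a few pixels of the bin centres; the arm hides the 22. The side view shows the 22 at (172,507), so I check its pose numerically before signing off.

```bash
python3 - <<'E'
from h import *
S=env.capture("side");P=box(proj(cyl(*BIN[22],.022,.03,.007),"side"));print(P.round(1),box(proj(cyl(*BIN[22],.022,1e-4,.037),"side")).round(1))
d=[x["box"] for x in env.look_for("coupling_22","side")];print(d)
cv2.imwrite("pics/f22.png",cv2.resize(S[165:205,250:300],None,fx=10,fy=10,interpolation=cv2.INTER_CUBIC))
E
```

```text
[268.7 182.3 275.3 193. ] [268.9 182.3 275.3 185.9]
[[266.2, 169.7, 5.1, 4.7], [247.3, 135.0, 13.9, 8.5], [208.3, 138.3, 21.7, 21.7], [260.3, 154.3, 10.0, 12.6]]
```

View pics/f22.png

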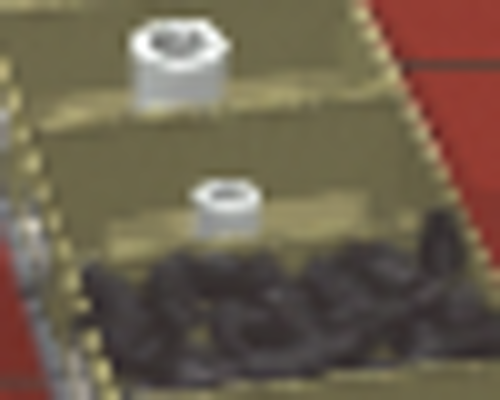

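The 22 stands upright: its rim is at crop (227,195), i.e. px (272.7,184.5), where it should be. I'm signing off.

```bash
python3 -c "
from rig import env
print(env.sign_off())"
```

```text
the job is handed in; nothing more can be done
None
```

The 52, 41, 33 and 22 mm couplings stand upright in the four empty bins, running down in size from the 73; the last pictures show them there, and the job is handed in at about 30 s with no verdict returned.

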